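Hang the ear defenders on the rail

ROBOT

A 7-joint arm with a two-finger parallel gripper is mounted at the origin on a cart in front of the work surface, level with it; the furniture and walls round the work are solid. World frame = base frame: x ahead of the robot, y to its left, z up, the work surface at z = 0. Lengths are in m, angles in rad, forces in N, time in s.
With the tool pointing down it reaches from about 0.4 to 0.875 m from the base axis. Payload 19.3 kg.
Tool frame: the origin (TCP) lies midway between the tips of the shut fingers; the grasp point (between the pads) lies 19 mm behind it; z points along the fingers, y is the line along which they close (so a half turn about z gives the same grasp; the last joint's range is limited). The gripper opens to 85 mm and grips with 20 to 120 N. Pads are 22 mm wide; open, the fingers measure 114 mm over their backs; the gripper's body (76 mm by 85 mm) begins 54 mm behind the grasp point. The pads swing forward as they close: fully open they stand 13 mm farther back than shut.
Start: joints at [-1.332, 0.521, -0.036, 1.599, 0.021, 1.021, -0.113], TCP at [0.19, 0.595, 0.231] pointing down, gripper open.
Joint ranges: [-2.91, 2.91], [-0.3, 2.13], [-1.5, 1.42], [0.17, 2.43], [-1.26, 4.41], [0.16, 1.93], [-2.52, 2.52]. Speed limits (rad/s): [1.89, 1.89, 2.39, 2.39, 3.01, 3.01, 3.01].

INTERFACE

Orientations are given as [roll, pitch, yaw] about the fixed x, y, z axes, in that order (R = Rz(yaw) Ry(pitch) Rx(roll)).
In Python, from workcell import * gives the robot as it stands. The module is installed in compiled form; this text tells all that it offers.
- The arm moves only by the tool play_rows, never from a script. Its argument "deltas" is a list of rows, each a list of 7 numbers: the shift along the tool's x, y, z in units of 500 mm (1.0 is 500 mm), then the turn, a rotation vector about the tool's x, y, z in units of 120 degrees (1.0 is 120 degrees), then the closure, from 0 (fully open) to 1 (shut). A call has 1 to 10 rows; each row is the pose to reach, as a shift and turn from the pose commanded when the call began, along the tool's axes at that moment; what a row does not reach only later rows make up. A row lasts 1/10 s, in which the tool goes at most 50 mm and 8.59 degrees, less where a joint would pass 70% of its speed; a pose out of reach is approached as far as the arm can. A call with a number of a shift or a turn outside -1 to 1 is refused whole. A call with a gripper value outside its range is refused whole. The fingers move at their own pace and stop on an object; "newtons" is the grip in N (left out, the last holds). Time passes only in rows, so rows that repeat a pose let the fingers close. It gives the time, the measured TCP pose, the force, the opening and the grip force at its end, in the units of the state.
- observe(): the state, without advancing time (a new reading comes with each control period).
- grab_frame(name): name is "side" or "top"; returns the picture (420x560x3 uint8, red, green, blue); there is no depth.
- get_calibration(name): a dict with "fovy" (degrees; the focal length in pixels is half the picture's height over the tangent of half this angle, whatever the lens; pixels are square), "cx", "cy" (the principal point, pixels), "k1" (the pictures are not rectified: a ray, as slopes to the right and down, at radius r is drawn at 1 + k1 r^2 times it, then the intrinsics apply), "xyz" and "rotation" of the camera in the world. Camera axes: x right, y down, z forward; pixel columns grow to the right and rows downward; lengths in m; the calibration is good to about 2 mm. A picture is of the moment at which its call begins. get_calibration takes no time and is no camera call.
- job_done(): hands the job in; it is judged then, once.
The state is a dict: "clock": time; "qpos": joint angles; "qd": joint speeds; "joint_efforts": joint torques, N m; "position": TCP position; "tool_rot": TCP orientation; "force": force on the tool from outside, world axes, zero at the start; "moment": the same for the moment, N m; "grip_width": finger opening in m; "finger_force": force on a finger pad.
Only numpy, scipy, OpenCV 4.12 (cv2) and the standard library are available. Lean on these libraries where they do the work, as an engineer would, in place of code of your own. Each camera call takes 0.05 s, during which the arm holds its last target. There are 200 camera calls.

TASK

Hang the ear defenders over the bar of the rail stand, one cup on each side with the crown pad resting on the bar, and push them along it until they hang right up against the black stop disc at its end, so that there is room for the next pair. Leave them hanging still, and do not knock or shove the things standing around.

Things in the scene. Friction and masses are not known exactly. Their poses are not given: they have to be found in the camera images.
- ear_defenders: Rigid pair of ear defenders, 170 x 60 x 130 mm (x, y, z), 0.15 to 0.31 kg, standing on two black cups under an arched headband. Origin midway between the cups at their undersides; x from cup to cup, y across the band, z up; a half turn looks the same. Cups 60 mm wide (y), 68 mm high, clear gap between them 102 mm. Hung on the bar, the cups' undersides are 61 mm above the table.
- crown (a point): Centre of the flat underside of the crown pad, 104 mm above the ear defenders' origin, same axes. The pad is the dark cushion (rigid) at the top middle of the band: 64 mm long (x), 34 mm wide (y), 26 mm thick. Grip it across its 34 mm width; the bar goes under it, so fingertips below its underside would meet the bar.
- rail_stand: Fixed rail stand, 90 x 270 x 184 mm: dark base plate 12 mm thick, two aluminium posts (24 x 14 mm) and a straight level aluminium bar between them. Origin at the centre of the base's underside; y along the bar towards the stop disc, z up. Posts at y = -124 to -110 and 110 to 124 mm, their tops 2 mm above the bar's.
- rail_mid (a point): Middle of the bar's flat top face, 165 mm above the table; axes as the rail stand's. The bar is 20 mm wide (x) and 14 mm high.
- rail_stop (a point): On the centre line of the bar's top face, at the face of the stop disc: a black disc of 26 mm radius, 10 mm thick, round the bar at its +y end, 100 mm from the bar's middle, reaching 19 mm above the bar's top. Axes as the rail stand's. With the pad against the disc, the crown point is 17 mm from here. Fingers gripping the pad do not fit in between.
- plaster_model: Bystander: dental cast with grey teeth on a plaster base, 58 x 68 x 28 mm, loose, on the table's near side. Origin at the centre of its underside.
- jar: Bystander: glass jar with a green lid, 73 mm across, 97 mm high, loose, at the back of the table. Origin at the centre of its underside.
Mind the look-alikes: they are no part of the job. Of the things like the ear_defenders, leave any that is yellow; of the rest the larger one is meant.

How it is judged:
By the outcome, as a careful person would: the job done as asked, in the order asked, and still so for the second after the job is handed in, with the robot touching nothing.
It also fails if it takes over 61 s, if anything falls off the work surface, if the arm or the gripper's body presses on something with over 40 N, if the wrist force passes 120 N, or if a joint passes its speed limit or range.

## Working session

There is one attempt and no reset: what is moved stays moved. The work goes in short steps, Python scripts to look and compute and a tool call to move; the robot and the scene stay as the last step left them, time stands still between calls to the robot, and variables do not carry over. Pictures are saved under pics/ and viewed, at most 10 in all, crops included, and the job is handed in when it is done.

Besides the shell and the picture viewer there is one more tool, called after "Emit:" by a JSON object that holds its "method" and its "body". play_rows: Moves the arm, as the interface text tells. Its arguments: {"type":"object","properties":{"deltas":{"type":"array"},"newtons":{"type":"number"}},"required":["deltas"]}

```bash
mkdir -p pics; python3 - <<'E'
from workcell import *
import cv2
for n in ("side","top"):
    cv2.imwrite(f"pics/{n}0.png",grab_frame(n)[:,:,::-1]); print(n,get_calibration(n))
print(observe())
E
```

```text
side {'fovy': 56.83189108944112, 'cx': 273.4287687428741, 'cy': 205.9947946323687, 'k1': -0.09904346443145993, 'xyz': array([ 0.22341842, -0.68868235,  0.49082039]), 'rotation': array([-2.03063582,  0.01186091, -0.49310665])}
top {'fovy': 52.325400237083606, 'cx': 291.3813431682672, 'cy': 212.4850312152111, 'k1': -0.07954494033948367, 'xyz': array([ 0.38877552, -0.02564285,  1.28499379]), 'rotation': array([-2.96570231,  0.01211471, -1.57016443])}
{'clock': 0.1, 'qpos': array([-1.33223368,  0.52192006, -0.03635056,  1.59991418,  0.02118653,
        1.02111679, -0.1127963 ]), 'qd': array([ 0.00064083, -0.00193151,  0.00097453, -0.00026631, -0.00012277,
        0.00093739,  0.00186109]), 'joint_efforts': array([ 3.82318947e-03, -9.28486991e+01,  1.98415495e+00, -3.70537055e+01,
        1.81270443e-02,  5.26581236e-03,  5.84130589e-05]), 'position': array([0.1898524 , 0.59516526, 0.23081762]), 'tool_rot': array([-3.14061950e+00,  4.48522801e-05,  2.83283509e+00]), 'force': array([ 1.02434938, -0.030506  ,  0.00723052]), 'moment': array([-0.00129104, -0.00819252, -0.02660122]), 'finger_force': 0.0, 'grip_width': 0.08563896147661221}
```

View pics/side0.png

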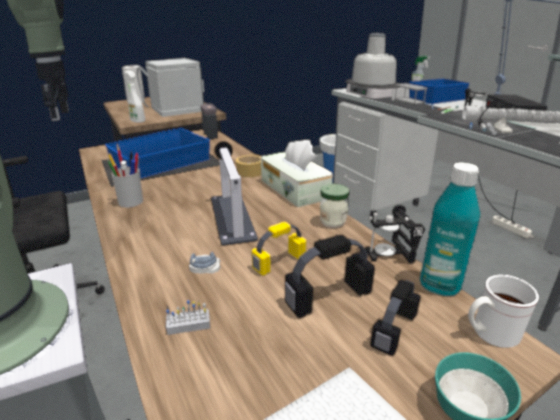

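View pics/top0.png

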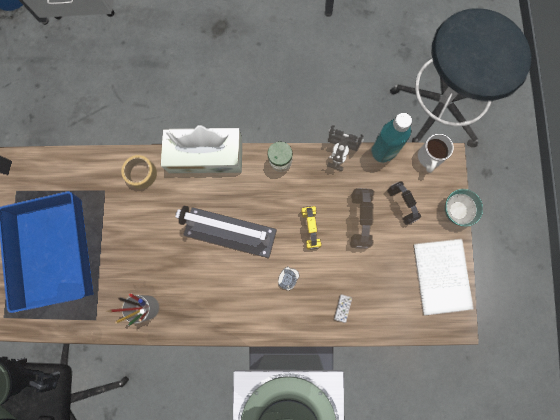

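Side view: the rail stand's bar runs from (238,235) to the black disc at (223,150). Candidates are the yellow pair at (280,245), the large black pair at (330,270) and the small black pair at (397,318). In the top view these are (312,228), (362,218) and (404,202), with the disc at (182,215). I choose the large black pair and check it in close crops.

```bash
python3 - <<'E'
import cv2, numpy as np
s=cv2.imread("pics/side0.png");t=cv2.imread("pics/top0.png")
def c(im,x,y,w,h,k): return cv2.resize(im[y:y+h,x:x+w],None,fx=k,fy=k,interpolation=cv2.INTER_CUBIC)
# ears: side (280..380,225..325) x4 ; top (330..430,175..275) x4
a=np.hstack([c(s,280,225,100,100,4),c(t,335,175,100,100,4)]); cv2.imwrite("pics/ears.png",a)
b=np.hstack([c(s,190,130,80,120,4),c(t,170,170,120,120,4)]); cv2.imwrite("pics/rail.png",b)
E
```

```text
(no output)
```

View pics/ears.png

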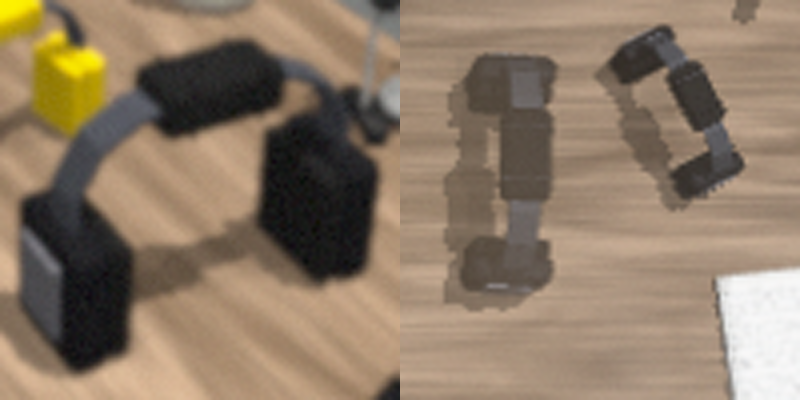

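View pics/rail.png

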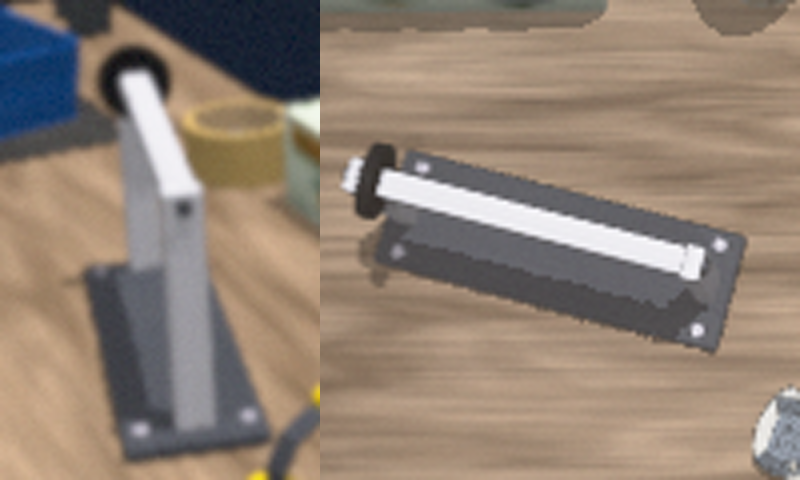

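```bash
cat > h.py <<'E'
from workcell import *
import numpy as np, cv2
from scipy.optimize import least_squares
from scipy.spatial.transform import Rotation as R
C={n:get_calibration(n) for n in("side","top")}
def proj(n,P):
    c=C[n]; p=(np.asarray(P)-c["xyz"])@R.from_euler("xyz",c["rotation"]).as_matrix()
    u=p[:,:2]/p[:,2:]; u=u*(1+c["k1"]*(u**2).sum(1,keepdims=True))
    return u*(210/np.tan(np.radians(c["fovy"])/2))+[c["cx"],c["cy"]]
def body(q,L): return np.asarray(L)@R.from_euler("z",q[3]).as_matrix().T+q[:3]
def fit(obs,q0):  # obs: list of (cam, local mm, pixel)
    def f(q): return np.concatenate([(proj(n,body(q,[np.array(l)/1e3]))[0]-p) for n,l,p in obs])
    r=least_squares(f,q0,loss="soft_l1"); return r.x,r.fun.reshape(-1,2)
E
cat > m.py <<'E'
from h import *
S=lambda x,y:(190+x/4,130+y/4); T=lambda x,y:(170+(x-320)/4,170+y/4)
r=[("side",(-12,-124,167),S(162,195)),("side",(12,-124,167),S(202,188)),
("side",(-10,100,165),S(122,74)),("side",(10,100,165),S(150,72)),
("side",(-45,-135,12),S(126,455)),("side",(45,-135,12),S(268,435)),
("top",(12,-124,167),T(706,247)),("top",(-12,-124,167),T(701,281)),
("top",(10,100,165),T(383,170)),("top",(-10,100,165),T(376,197)),
("top",(45,-135,12),T(746,238)),("top",(-45,-135,12),T(714,350)),("top",(45,135,12),T(407,150))]
q,e=fit(r,[.4,.15,0,-.2]);print("rail",q.round(4));print(e.round(1).tolist())
print("mid",body(q,[[0,0,.165],[0,.083,.165],[0,.1,.165]]).round(4))
S=lambda x,y:(280+x/4,225+y/4); T=lambda x,y:(335+(x-400)/4,175+y/4)
r=[("side",(0,0,117),S(211,87)),("top",(0,0,117),T(525.5,154)),
("top",(32,0,117),T(527,109)),("top",(-32,0,117),T(524,199)),
("side",(-85,-30,0),S(80,370)),("side",(85,-30,0),S(372,262)),("side",(51,-30,0),S(325,278)),("side",(-51,-30,0),S(128,348)),
("top",(85,-30,68),T(555,57)),("top",(-85,-30,68),T(550,288))]
q,e=fit(r,[.4,-.2,0,0]);print("ears",q.round(4));print(e.round(1).tolist());print("crown",body(q,[[0,0,.104]]))
print("tri pad",least_squares(lambda p:np.r_[proj("side",[p])[0]-r[0][2],proj("top",[p])[0]-r[1][2]],[.4,-.2,.1]).x)
E
python3 m.py
```

```text
rail [ 0.5552  0.1762 -0.0014 -0.2547]
[[-0.3, -0.1], [0.4, 0.5], [-0.8, 0.7], [-0.5, 0.5], [-0.5, -0.8], [1.5, -0.8], [0.2, 0.2], [-0.9, 0.5], [0.5, -0.6], [0.1, -0.2], [0.2, -0.5], [0.4, 0.5], [-0.3, -0.5]]
mid [[0.5552 0.1762 0.1636]
 [0.5761 0.2565 0.1636]
 [0.5804 0.2729 0.1636]]
ears [ 0.5916 -0.2173  0.0073 -0.0484]
[[-0.2, -4.0], [-0.4, 0.1], [-0.5, -0.0], [-0.2, 0.3], [-2.4, 0.4], [0.9, 0.0], [-1.4, 1.2], [2.1, 0.1], [0.4, -1.1], [0.7, -0.5]]
crown [[ 0.59164364 -0.21725716  0.11132481]]
tri pad [ 0.59206892 -0.21884658  0.11686688]
```

Pad centre triangulates to (0.592, -0.219, 0.117), yaw about -0.04. Rail mid is (0.555, 0.176, 0.164), yaw -0.255. The plan is to go above the ears, descend, then grip.

```bash
cat >> h.py <<'E'
def delta(xyz,yaw,pose=None):
    o=observe(); p,r=pose or (o["position"],o["tool_rot"]); A=R.from_euler("xyz",r); B=R.from_euler("xyz",[np.pi,0,yaw])
    return (A.inv().apply(np.array(xyz)-p)/.5).round(3),(np.degrees((A.inv()*B).as_rotvec())/120).round(4)
E
python3 -c "
from h import *
print(delta([.40,.2,.32],3.10)); print(delta([.592,-.218,.25],3.10))"
```

```text
(array([-0.641, -0.625, -0.178]), array([-0.0005, -0.    , -0.1276]))
(array([-1.26 , -1.305, -0.037]), array([-0.0005, -0.    , -0.1276]))
```

Emit:
{"method": "play_rows", "body": {"deltas": [[-0.064,-0.063,-0.06,0,0,-0.06,0],[-0.128,-0.125,-0.12,0,0,-0.128,0],[-0.64,-0.625,-0.178,0,0,-0.128,0],[-0.64,-0.625,-0.178,0,0,-0.128,0],[-0.64,-0.625,-0.178,0,0,-0.128,0],[-0.64,-0.625,-0.178,0,0,-0.128,0],[-0.64,-0.625,-0.178,0,0,-0.128,0],[-0.64,-0.625,-0.178,0,0,-0.128,0],[-0.64,-0.625,-0.178,0,0,-0.128,0],[-0.64,-0.625,-0.178,0,0,-0.128,0]], "newtons": 40}}

```text
clock: 1.1
position: [0.4016, 0.1961, 0.3208]
tool_rot: [-3.141, 0.001, 3.096]
force: [-0.2, 0.8, -0.6]
grip_width: 0.0856
finger_force: 0.0
```

```bash
python3 -c "
from h import *
o=observe();print(o['clock'],o['position'],o['tool_rot']);print(delta([.592,-.218,.25],3.10))"
```

```text
1.1 [0.40155804 0.19605561 0.32077162] [-3.14106653e+00  8.58182435e-04  3.09562701e+00]
(array([-0.418, -0.81 ,  0.142]), array([-0.0003,  0.0004, -0.0021]))
```

Emit:
{"method": "play_rows", "body": {"deltas": [[-0.418,-0.81,0.142,0,0,-0.002,0],[-0.418,-0.81,0.142,0,0,-0.002,0],[-0.418,-0.81,0.142,0,0,-0.002,0],[-0.418,-0.81,0.142,0,0,-0.002,0],[-0.418,-0.81,0.142,0,0,-0.002,0],[-0.418,-0.81,0.142,0,0,-0.002,0],[-0.418,-0.81,0.142,0,0,-0.002,0],[-0.418,-0.81,0.142,0,0,-0.002,0],[-0.418,-0.81,0.142,0,0,-0.002,0],[-0.418,-0.81,0.142,0,0,-0.002,0]]}}

```text
clock: 2.1
position: [0.5921, -0.218, 0.2477]
tool_rot: [-3.14, -0.002, 3.1]
force: [-1.4, 0.5, 0.4]
grip_width: 0.0854
finger_force: 0.0
```

```bash
python3 -c "
from h import *
o=observe();print(o['clock'],o['position'],o['tool_rot']);print(delta([.592,-.218,.109],3.10))
s=grab_frame('side');t=grab_frame('top')
c=lambda im,x,y:cv2.resize(im[y:y+130,x:x+130],None,fx=3,fy=3,interpolation=2)
cv2.imwrite('pics/a1.png',np.hstack([c(s,270,150),c(t,310,150)])[:,:,::-1])"
```

```text
2.1 [ 0.59207036 -0.21801972  0.24766594] [-3.13954422e+00 -1.84618669e-03  3.10035380e+00]
(array([-0.   ,  0.001,  0.277]), array([-0.001 , -0.0009,  0.0002]))
```

View pics/a1.png

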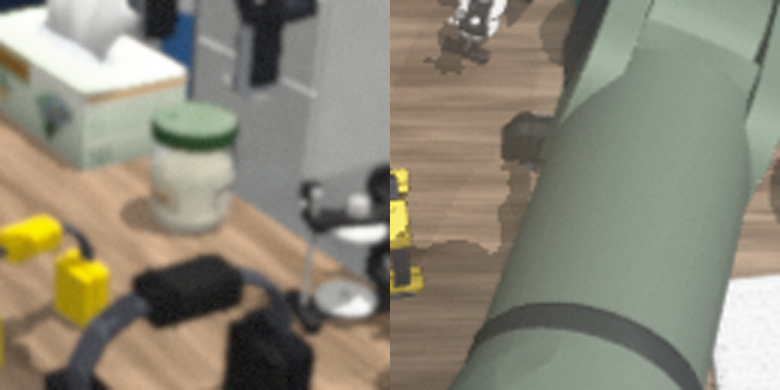

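```bash
python3 -c "
from h import *
print(proj('side',[[.592,-.218,.248],[.592,-.218,.267],[.592,-.175,.26],[.592,-.261,.26]]))
s=grab_frame('side');cv2.imwrite('pics/a2.png',cv2.resize(s[100:280,240:440],None,fx=3,fy=3,interpolation=2)[:,:,::-1])"
```

```text
[[337.23299523 178.61995024]
 [337.91779347 167.76135452]
 [322.54779424 163.84889603]
 [354.44600337 180.64456873]]
```

View pics/a2.png

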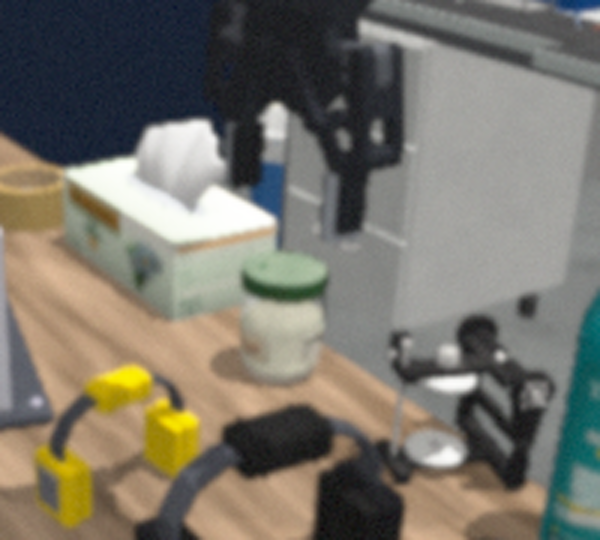

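The open fingertips are at about (321,163) and (355,178), where projection predicts them, straddling the pad. Descend and grip.

Emit:
{"method": "play_rows", "body": {"deltas": [[0,0.001,0.1,-0.001,-0.001,0,0],[0,0.001,0.18,-0.001,-0.001,0,0],[0,0.001,0.23,-0.001,-0.001,0,0],[0,0.001,0.26,-0.001,-0.001,0,0],[0,0.001,0.277,-0.001,-0.001,0,0],[0,0.001,0.277,-0.001,-0.001,0,0],[0,0.001,0.277,-0.001,-0.001,0,0.4],[0,0.001,0.277,-0.001,-0.001,0,0.7],[0,0.001,0.277,-0.001,-0.001,0,1],[0,0.001,0.277,-0.001,-0.001,0,1]], "newtons": 40}}

```text
clock: 3.25
position: [0.5925, -0.2128, 0.1116]
tool_rot: [3.14, 0.003, 3.105]
force: [-1.3, -2.5, 4.8]
grip_width: 0.0338
finger_force: 39.1
```

Emit:
{"method": "play_rows", "body": {"deltas": [[0,0,0,0,0,0,1],[0,0,0,0,0,0,1],[0,0,0,0,0,0,1],[0,0,0,0,0,0,1]], "newtons": 60}}

```text
clock: 3.65
position: [0.5925, -0.213, 0.1117]
tool_rot: [3.14, 0.003, 3.104]
force: [-0.7, -2.2, 6.8]
grip_width: 0.0328
finger_force: 60.2
```

Emit:
{"method": "play_rows", "body": {"deltas": [[0,0,-0.02,0,0,0,1],[0,0,-0.06,0,0,0,1],[0,0,-0.12,0,0,0,1],[0,0,-0.18,0,0,0,1],[0,0,-0.24,0,0,0,1],[0,0,-0.3,0,0,0,1],[0,0,-0.36,0,0,0,1],[0,0,-0.41,0,0,0,1],[0,0,-0.44,0,0,0,1],[0,0,-0.44,0,0,0,1]]}}

```text
clock: 4.65
position: [0.5921, -0.2129, 0.3333]
tool_rot: [3.14, 0.005, 3.105]
force: [-0.6, 1.3, -3.2]
grip_width: 0.0328
finger_force: 59.8
```

```bash
python3 -c "
from h import *
o=observe();print(o['clock'],o['position'],o['tool_rot'],o['force'],o['moment'],o['grip_width']);
B=body([.5552,.1762,0,-.2547],[[0,.035,.325]])[0];print(B,delta(B,2.887))
s=grab_frame('side');cv2.imwrite('pics/a3.png',cv2.resize(s[80:280,240:440],None,fx=3,fy=3,interpolation=2)[:,:,::-1])"
```

```text
4.65 [ 0.59211948 -0.21287129  0.33326272] [3.14003186 0.00528121 3.10501247] [-0.64624045  1.30509254 -3.19942185] [ 0.00066195 -0.01814042 -0.00715094] 0.03275944856740194
[0.56401843 0.21007086 0.325     ] (array([0.087, 0.843, 0.017]), array([0.001 , 0.0024, 0.1041]))
```

View pics/a3.png

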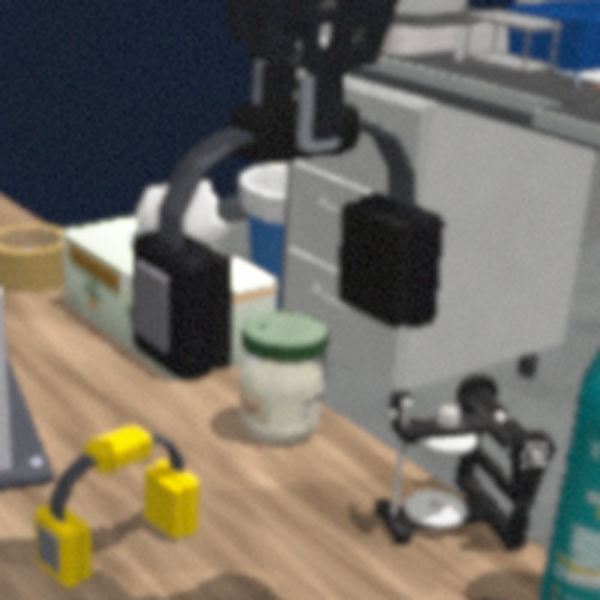

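Held level and centred in the fingers, with the fingertips above the pad's lower edge. Carry over the bar.

Emit:
{"method": "play_rows", "body": {"deltas": [[0.003,0.03,0.0,0,0,0.01,1],[0.01,0.1,0.0,0,0.001,0.03,1],[0.02,0.19,0.005,0.001,0.002,0.05,1],[0.03,0.29,0.01,0.001,0.002,0.07,1],[0.04,0.39,0.01,0.001,0.002,0.09,1],[0.05,0.49,0.017,0.001,0.002,0.104,1],[0.06,0.59,0.017,0.001,0.002,0.104,1],[0.07,0.69,0.017,0.001,0.002,0.104,1],[0.08,0.77,0.017,0.001,0.002,0.104,1],[0.087,0.83,0.017,0.001,0.002,0.104,1]]}}

```text
clock: 5.7
position: [0.562, 0.2069, 0.3217]
tool_rot: [-3.141, -0.004, 2.89]
force: [0.3, -0.2, -3.6]
grip_width: 0.0331
finger_force: 59.9
```

Emit:
{"method": "play_rows", "body": {"deltas": [[0,0.013,0,0,0,0,1],[0,0.013,0,0,0,0,1],[0,0.013,0,0,0,0,1]]}}

```text
clock: 6.0
position: [0.5651, 0.2085, 0.3225]
tool_rot: [-3.14, -0.003, 2.886]
force: [-0.1, -0.5, -3.0]
grip_width: 0.0328
finger_force: 60.0
```

```bash
python3 -c "
from h import *
o=observe();print(o['clock'],o['position'],o['tool_rot'],o['force'],o['grip_width']);
B=body([.5552,.1762,0,-.2547],[[0,.035,.2]])[0];print(B,delta(B,2.887))
s=grab_frame('side');t=grab_frame('top')
c=lambda im,x,y:cv2.resize(im[y:y+200,x:x+130],None,fx=3,fy=3,interpolation=2)
cv2.imwrite('pics/a4.png',np.hstack([c(s,175,60),c(t,160,130)])[:,:,::-1])"
```

```text
6.0 [0.56505336 0.20851756 0.32248865] [-3.14030103e+00 -2.77843799e-03  2.88592413e+00] [-0.12933391 -0.54438756 -2.95098549] 0.03281358011879639
[0.56401843 0.21007086 0.2       ] (array([0.002, 0.003, 0.245]), array([-0.0006, -0.0013, -0.0005]))
```

View pics/a4.png

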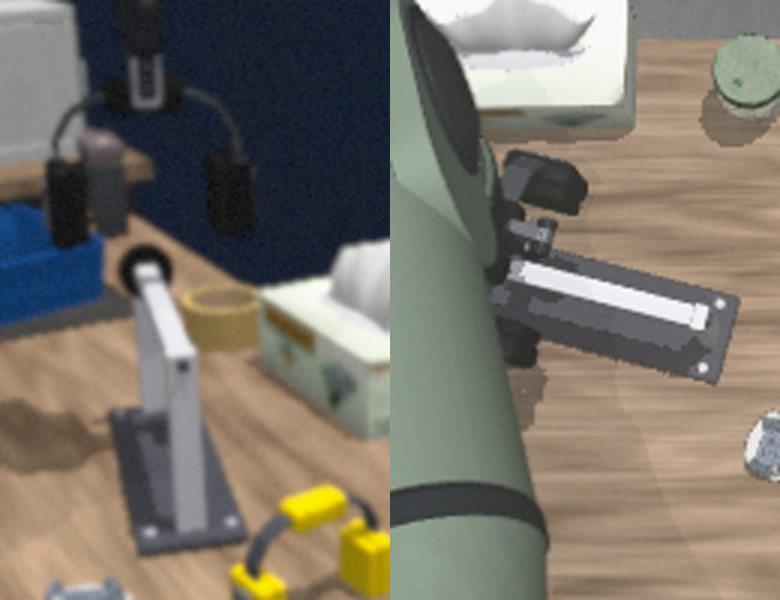

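The ears straddle the bar, parallel-faced to it, with the disc clear behind. Lower them.

Emit:
{"method": "play_rows", "body": {"deltas": [[0.0,0.001,0.04,0,-0.001,0,1],[0.001,0.002,0.1,0,-0.001,0,1],[0.002,0.003,0.16,0,-0.001,0,1],[0.002,0.003,0.21,0,-0.001,0,1],[0.002,0.003,0.245,0,-0.001,0,1],[0.002,0.003,0.265,0,-0.001,0,1],[0.002,0.003,0.275,0,-0.001,0,1],[0.002,0.003,0.28,0,-0.001,0,1],[0.002,0.003,0.28,0,-0.001,0,1]]}}

```text
clock: 7.0
position: [0.5644, 0.2116, 0.1835]
tool_rot: [3.141, 0.0, 2.887]
force: [0.7, -0.1, -2.2]
grip_width: 0.0329
finger_force: 60.1
```

Emit:
{"method": "play_rows", "body": {"deltas": [[0,0,0.004,0,0,0,1],[0,0,0.008,0,0,0,1],[0,0,0.012,0,0,0,1],[0,0,0.012,0,0,0,1]]}}

```text
clock: 7.4
position: [0.5641, 0.2117, 0.1769]
tool_rot: [-3.141, -0.0, 2.887]
force: [0.4, 0.1, -3.5]
grip_width: 0.0329
finger_force: 60.1
```

Emit:
{"method": "play_rows", "body": {"deltas": [[0,0,0.003,0,0,0,1],[0,0,0.006,0,0,0,1],[0,0,0.006,0,0,0,1]]}}

```text
clock: 7.7
position: [0.5641, 0.2117, 0.1739]
tool_rot: [-3.141, -0.0, 2.887]
force: [-0.2, 0.9, -3.2]
grip_width: 0.0332
finger_force: 60.1
```

Emit:
{"method": "play_rows", "body": {"deltas": [[0,0,0.002,0,0,0,1],[0,0,0.004,0,0,0,1],[0,0,0.004,0,0,0,1]]}}

```text
clock: 8.0
position: [0.5642, 0.2117, 0.1723]
tool_rot: [3.141, -0.0, 2.887]
force: [-1.2, -0.1, 0.3]
grip_width: 0.0328
finger_force: 60.3
```

Emit:
{"method": "play_rows", "body": {"deltas": [[0,0,0.002,0,0,0,1],[0,0,0.002,0,0,0,0.55],[0,0,0.002,0,0,0,0.45],[0,0,0.002,0,0,0,0.4],[0,0,0.002,0,0,0,0.4],[0,0,0.002,0,0,0,0.4]]}}

```text
clock: 8.6
position: [0.5641, 0.2117, 0.171]
tool_rot: [-3.141, -0.0, 2.887]
force: [-0.5, 0.9, 0.3]
grip_width: 0.0513
finger_force: 0.0
```

```bash
python3 -c "
from h import *
o=observe();print(o['clock'],o['position'],o['tool_rot'],o['force'],o['grip_width']);
s=grab_frame('side');cv2.imwrite('pics/a5.png',cv2.resize(s[60:260,160:290],None,fx=3,fy=3,interpolation=2)[:,:,::-1])"
```

```text
8.6 [0.56414425 0.2117293  0.1710103 ] [-3.14147761e+00 -2.84711003e-04  2.88723202e+00] [-0.45188539  0.88933215  0.25874217] 0.05134620607428237
```

View pics/a5.png

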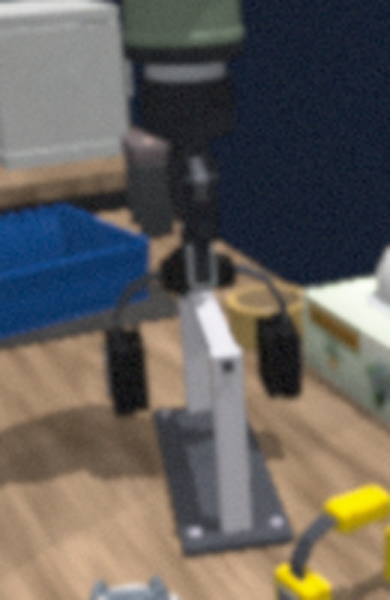

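Hanging on the bar with one cup on each side. Now lift off, shut the fingers, and go behind the pad to push.

Emit:
{"method": "play_rows", "body": {"deltas": [[0,0,-0.02,0,0,0,0.4],[0,0,-0.05,0,0,0,0.4],[0,0,-0.09,0,0,0,0.4],[0,0,-0.1,0,0,0,0.6],[0,-0.03,-0.1,0,0,0,1],[0,-0.07,-0.1,0,0,0,1],[0,-0.1,-0.1,0,0,0,1],[0,-0.1,-0.1,0,0,0,1]]}}

```text
clock: 9.45
position: [0.551, 0.1599, 0.221]
tool_rot: [-3.14, -0.001, 2.884]
force: [-0.1, 1.1, 0.4]
grip_width: -0.0001
finger_force: 0.0
```

Emit:
{"method": "play_rows", "body": {"deltas": [[0,0,0.03,0,0,0,1],[0,0,0.06,0,0,0,1],[0,0,0.085,0,0,0,1],[0,0,0.092,0,0,0,1],[0,0,0.092,0,0,0,1]]}}

```text
clock: 9.95
position: [0.5514, 0.1632, 0.1747]
tool_rot: [-3.141, -0.001, 2.887]
force: [0.3, -0.1, 0.2]
grip_width: -0.0
finger_force: 0.0
```

```bash
python3 -c "
from h import *
o=observe();print(o['clock'],o['position'],o['tool_rot'],o['force'],o['grip_width']);
d=o['position']-[.5552,.1762,0];print(R.from_euler('z',.2547).apply(d))
s=grab_frame('side');cv2.imwrite('pics/a6.png',s[:,:,::-1]);cv2.imwrite('pics/a6t.png',grab_frame('top')[:,:,::-1])"
```

```text
9.95 [0.55141195 0.16318381 0.17466508] [-3.14093552e+00 -9.24430741e-04  2.88714320e+00] [ 0.26817122 -0.05295067  0.16985563] -3.1328576541209457e-05
[-0.00038635 -0.01355069  0.17466508]
```

Emit:
{"method": "play_rows", "body": {"deltas": [[0,0.015,0,0,0,0,1],[0,0.025,0,0,0,0,1],[0,0.033,0,0,0,0,1],[0,0.041,0,0,0,0,1],[0,0.049,0,0,0,0,1],[0,0.057,0,0,0,0,1],[0,0.065,0,0,0,0,1],[0,0.073,0,0,0,0,1]]}}

```text
clock: 10.85
position: [0.5609, 0.1987, 0.1751]
tool_rot: [-3.141, -0.0, 2.887]
force: [-1.9, -4.6, 4.0]
grip_width: -0.0001
finger_force: 2.4
```

Emit:
{"method": "play_rows", "body": {"deltas": [[0,0.006,0,0,0,0,1],[0,0.012,0,0,0,0,1],[0,0.018,0,0,0,0,1],[0,0.024,0,0,0,0,1],[0,0.03,0,0,0,0,1],[0,0.036,0,0,0,0,1]]}}

```text
clock: 11.45
position: [0.5654, 0.2161, 0.1751]
tool_rot: [-3.141, -0.0, 2.887]
force: [-1.3, -4.8, 3.7]
grip_width: -0.0002
finger_force: 2.6
```

```bash
cat > st.py <<'E'
from h import *
o=observe();q=R.from_euler('z',.2547)
print(o['clock'],q.apply(o['position']-[.5552,.1762,0]),q.apply(o['force']),o['moment'])
E
python3 st.py
```

```text
11.45 [-0.00020193  0.04120697  0.1751404 ] [-0.03211192 -5.01310037  3.69206686] [-0.99216177  0.30935729  0.01725671]
```

Emit:
{"method": "play_rows", "body": {"deltas": [[0,0.004,0,0,0,0,1],[0,0.008,0,0,0,0,1],[0,0.012,0,0,0,0,1],[0,0.012,0,0,0,0,1]]}}

```text
clock: 11.85
position: [0.5669, 0.2221, 0.1751]
tool_rot: [3.142, -0.0, 2.887]
force: [-0.6, -2.6, 2.7]
grip_width: 0.0004
finger_force: 1.2
```

Emit:
{"method": "play_rows", "body": {"deltas": [[0,0.003,0,0,0,0,1],[0,0.006,0,0,0,0,1],[0,0.006,0,0,0,0,1]]}}

```text
clock: 12.15
position: [0.5676, 0.225, 0.175]
tool_rot: [3.142, -0.0, 2.887]
force: [-1.1, -1.5, 2.0]
grip_width: 0.0005
finger_force: 1.4
```

```bash
python3 st.py
```

```text
12.15 [-0.00031903  0.05037656  0.17504595] [-0.71170264 -1.77004138  1.99943842] [-0.56309759  0.03684705  0.008799  ]
```

Emit:
{"method": "play_rows", "body": {"deltas": [[0,0.003,0,0,0,0,1],[0,0.006,0,0,0,0,1],[0,0.006,0,0,0,0,1]]}}

```text
clock: 12.45
position: [0.5682, 0.2274, 0.175]
tool_rot: [-3.141, -0.001, 2.887]
force: [-2.1, -6.3, 4.6]
grip_width: -0.0004
finger_force: 3.3
```

Emit:
{"method": "play_rows", "body": {"deltas": [[0,0.003,0,0,0,0,1],[0,0.006,0,0,0,0,1],[0,0.006,0,0,0,0,1]]}}

```text
clock: 12.75
position: [0.5683, 0.2278, 0.1749]
tool_rot: [-3.137, -0.002, 2.885]
force: [-9.2, -19.8, 12.3]
grip_width: -0.0
finger_force: 10.8
```

```bash
python3 st.py
```

```text
12.75 [-0.00028932  0.05320483  0.17491603] [ -3.87968967 -21.50931572  12.26096316] [-3.97532271  1.90697074  0.03637888]
```

The force rose to 21 N with no further motion at rail y = 53 mm, so the pad is against the disc. Back off gently, then lift.

Emit:
{"method": "play_rows", "body": {"deltas": [[0,-0.004,0,0,0,0,1],[0,-0.009,0,0,0,0,1],[0,-0.014,0,0,0,0,1],[0,-0.02,0,0,0,0,1],[0,-0.04,0,0,0,0,1],[0,-0.07,0,0,0,0,1],[0,-0.09,-0.04,0,0,0,1],[0,-0.1,-0.12,0,0,0,1],[0,-0.1,-0.2,0,0,0,1],[0,-0.1,-0.25,0,0,0,1]]}}

```text
clock: 13.75
position: [0.5568, 0.1807, 0.303]
tool_rot: [3.14, 0.002, 2.886]
force: [0.5, 0.3, 0.3]
grip_width: 0.0
finger_force: 0.0
```

Emit:
{"method": "play_rows", "body": {"deltas": [[0,-0.1,-0.05,0,0,0,1],[0,-0.2,-0.05,0,0,0,1],[0,-0.3,-0.05,0,0,0,1],[0,-0.4,-0.05,0,0,0,1],[0,-0.5,-0.05,0,0,0,1],[0,-0.55,-0.05,0,0,0,1],[0,-0.55,-0.05,0,0,0,1],[0,-0.55,-0.05,0,0,0,1]]}}

```text
clock: 14.55
position: [0.4867, -0.0849, 0.3251]
tool_rot: [3.141, -0.0, 2.885]
force: [0.3, 0.3, -0.1]
grip_width: 0.0002
finger_force: 0.0
```

```bash
python3 -c "
from h import *
o=observe();print(o['clock'],o['position'],o['force'])
s=grab_frame('side');t=grab_frame('top')
c=lambda im,x,y,w,h,k:cv2.resize(im[y:y+h,x:x+w],None,fx=k,fy=k,interpolation=2)
cv2.imwrite('pics/a7.png',np.hstack([c(s,170,110,100,150,4),c(t,160,160,100,150,4)])[:,:,::-1])
d=cv2.absdiff(t[:,:,::-1],cv2.imread('pics/top0.png')).max(2); print(d[280:330,330:360].max(), d[262:295,275:302].max(), d[200:255,300:322].max(), d[140:170,265:295].max())
q=[.5552,.1762,0,-.2547]
print(proj('top',body(q,[[0,.083,.191],[0,.066,.191],[0,.1,.184]])))"
```

```text
14.55 [ 0.48667458 -0.08485127  0.32512981] [ 0.26571671  0.29487288 -0.12987556]
89 144 169 8
[[188.6502091  215.31129074]
 [194.80253455 216.91993472]
 [183.21314466 214.16427711]]
```

View pics/a7.png

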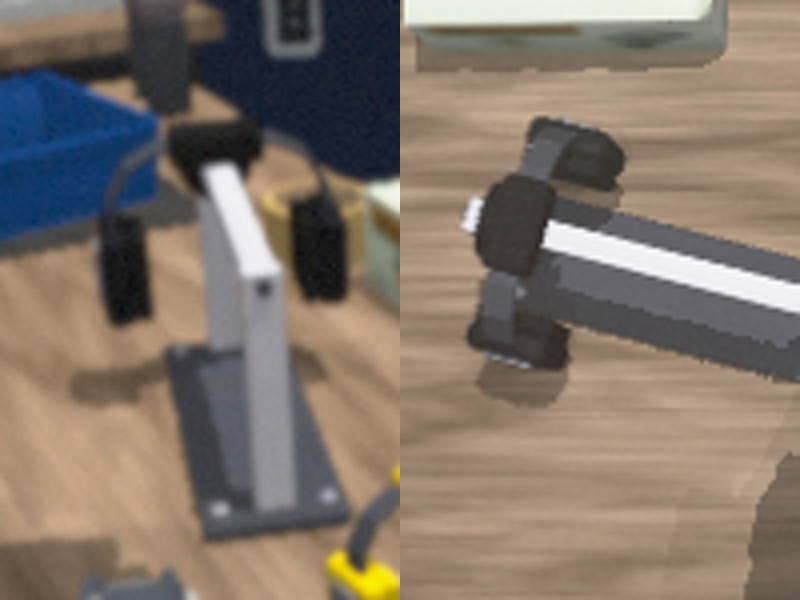

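The pad sits flush on the bar against the disc: its inner edge at top pixel (197,216) matches the predicted 197. One cup hangs each side. Last, a numeric check for stillness and for undisturbed bystanders.

Emit:
{"method": "play_rows", "body": {"deltas": [[0,0,0,0,0,0,1],[0,0,0,0,0,0,1],[0,0,0,0,0,0,1],[0,0,0,0,0,0,1],[0,0,0,0,0,0,1],[0,0,0,0,0,0,1]]}}

```text
clock: 15.25
position: [0.4873, -0.0839, 0.3251]
tool_rot: [-3.142, -0.0, 2.887]
force: [-0.5, -0.4, 0.1]
grip_width: -0.0002
finger_force: 0.0
```

```bash
python3 -c "
from h import *
a=cv2.imread('pics/a7.png');s=grab_frame('side')[:,:,::-1];z=cv2.imread('pics/side0.png')
b=cv2.resize(s[110:260,170:270],None,fx=4,fy=4,interpolation=2)
print('still',cv2.absdiff(a[:,:400],b).mean(), cv2.absdiff(a[:,:400],b)[100:340,80:360].mean())
for n,(x,y,w,h) in dict(plaster=(188,248,34,26),jar=(318,184,34,44),yellow=(250,222,58,52)).items(): print(n,cv2.absdiff(s,z)[y:y+h,x:x+w].mean(), cv2.phaseCorrelate(*[np.float32(cv2.cvtColor(np.ascontiguousarray(i[y:y+h,x:x+w]),6)) for i in (z,s)]))
"
```

```text
still 1.965238888888889 2.0742857142857143
plaster 35.93627450980392 ((0.2578107499159614, 0.44622862853932155), 0.5874726262112213)
jar 2.5857843137254903 ((0.07635045021538645, 0.4758022758204916), 1.012145746195758)
yellow 10.45026525198939 ((0.15486627237500628, 0.07080387460088389), 0.899310506420371)
```

```bash
python3 -c "
from h import *
z=cv2.imread('pics/side0.png');s=cv2.imread('pics/a6.png');d=cv2.absdiff(s,z)[248:274,188:222].mean();print(d)
e=lambda i:cv2.Canny(i[244:278,184:226],60,150)>0
n=grab_frame('side')[:,:,::-1].copy()
for i in (z,s,n): v=np.argwhere(e(i)); print(len(v),v.mean(0),v.min(0),v.max(0))
m=abs(np.int32(n[244:278,184:226]).mean(2)/np.maximum(z[244:278,184:226].mean(2),1)); print(m.mean(),m.std())"
```

```text
2.982654600301659
176 [18.39204545 19.28977273] [0 5] [33 41]
179 [18.5027933  19.45810056] [0 5] [30 41]
191 [18.54450262 19.39790576] [0 0] [33 41]
0.779111847510877 0.13497700934560414
```

The plaster model is unmoved; the difference was only the arm's shadow. Handing in.

```bash
python3 -c "
from workcell import *
print(job_done())"
```

```text
the job is handed in; nothing more can be done
None
```

The large black ear defenders hang still on the bar, one cup on each side and the crown pad against the stop disc; the plaster model, jar and yellow pair were not moved, and I handed the job in at about 15 s of the 61 s allowed.

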